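# Hang up the strap gauge and hold the dye flask down on its spring cradle

## Robot

A 6-joint arm with a two-finger parallel gripper is mounted at the origin on the work surface. World frame = base frame: x ahead of the robot, y to its left, z up, the work surface at z = 0. Lengths are in m, angles in rad, forces in N, time in s.
With the tool pointing down it reaches from about 0.275 to 1 m from the base axis. Payload 8.4 kg.
Tool frame: the origin (TCP) lies midway between the tips of the shut fingers; the grasp point (between the pads) lies 19 mm behind it (arm.grip_depth is the distance from the TCP to the grasp point, in m); z points along the fingers, y is the line along which they close (so a half turn about z gives the same grasp; the last joint's range is limited). The gripper opens to 85 mm and grips with 20 to 120 N. Pads are 22 mm wide; open, the fingers measure 114 mm over their backs; the gripper's body (76 mm by 85 mm) begins 54 mm behind the grasp point. The pads swing forward as they close: fully open they stand 13 mm farther back than shut.
Start: joints at [1.181, 0.353, 1.633, -0, 1.155, -0.002], TCP at [0.236, 0.579, 0.231] pointing down, gripper open.
Joint ranges: [-2.63, 2.63], [-0.92, 2.1], [0.06, 2.66], [-1.3, 4.44], [0, 2.69], [-3.02, 3.02]. Speed limits (rad/s): [2.22, 2.22, 2.79, 3.14, 3.14, 3.14].

## Interface

Orientations are given as a unit quaternion [w, x, y, z].
In Python, from station import arm gives the robot as it stands.
- The arm moves only by the shell command python3 -m jog 'ROWS' [FORCE]. ROWS is JSON, a list that holds one entry, the list of rows, each a list of 7 numbers: the finger opening in mm, from 0 to 85.4, then the shift along the tool's x, y, z in mm, then the turn, a rotation vector about the tool's x, y, z in degrees. In form: [[[grip, x, y, z, wx, wy, wz], ...]]. A call has 1 to 20 rows; each row shifts and turns the commanded pose from where the row before left it, along the tool's axes as they then stand; what a row does not reach is not made up. A row lasts 1/12 s, in which the tool goes at most 41.7 mm and 7.16 degrees, less where a joint would pass 70% of its speed; a pose out of reach is approached as far as the arm can. A call is refused whole if a number of a shift passes 41.7 or a number of a turn 7.16, either way. A call with a gripper value outside its range is refused whole. The fingers move at their own pace and stop on an object; FORCE is the grip in N (left out, the last holds). Time passes only in rows, so rows that do not move let the fingers close. It gives the time, the measured TCP pose, the force, the opening and the grip force at its end, in the units of the state.
- arm.read_state(): the state, without advancing time (a new reading comes with each control period).
- arm.camera(name): name is "scene" or "top" or "wrist"; returns a dict with "img" (384x512x3 uint8, red, green, blue), "fx", "fy", "cx", "cy" (pixels), "cam_to_world" (4x4, takes a point from camera to world coordinates). Camera axes: x right, y down, z forward; pixel columns grow to the right and rows downward; lengths in m; the calibration is good to about 2 mm. A picture is of the moment at which its call begins. There is no depth.
- arm.sign_off(): hands the job in; it is judged then, once.
The state is a dict: "time_s": time; "q": joint angles; "joint_velocities": joint speeds; "joint_torque": joint torques, N m; "position": TCP position; "tcp_rot": TCP orientation; "contact_force": force on the tool from outside, world axes, zero at the start; "ft_torque": the same for the moment, N m; "width": finger opening in m; "finger_force": force on a finger pad.
Only numpy, scipy, OpenCV 4.12 (cv2) and the standard library are available. Lean on these libraries where they do the work, as an engineer would, in place of code of your own. Each camera call takes 0.05 s, during which the arm holds its last target. There are 200 camera calls.

## Task

The flat steel gauge has been left lying across the spring-ring dispenser cradle: hang it by its eye on the hook of the stand so that it dangles freely. Then take the round dye flask out of its cork ring, seat it upright in the cradle's ring, push it all the way down against the spring and finish while still holding it down there. Do not tip the flask and leave everything else on the bench where it stands.

Things in the scene. Friction and masses are not known exactly. Their poses are not given: they have to be found in the camera images.
- gauge: flat bare steel gauge, 6 mm thick, about 70 g: a bar 20 mm wide with a flat ring eye (46 mm outside, 26 mm hole) at one end. Origin on its underside near its centre of mass; x along the bar to the eye (eye centre at x = +55 mm, ring's end +78, plain end -75), z up. Starts flat across the cradle's ring, origin within 12 mm of the ring's axis, plain end overhanging roughly towards the robot
- gauge_eye (a point): centre of the gauge's eye, mid-thickness
- hook: fixed bare steel stand. Origin on the bench below the hook's tip, z up. Round foot (80 mm wide, 13 tall) and post (12 mm thick, 170 tall) at x = +90 mm; from the post's top an 8 mm thick arm comes to -x (roughly to the robot), sinks to a bend, then turns up to a free tip. An eye lowered flat well over the tip (25 mm) with its bar towards -x swings down when let go and hangs on the arm
- hook_tip (a point): upturned free tip of the hook, end of the wire's centreline, 190 mm above the bench
- hook_bend (a point): lowest point of the hook's centreline (a hung eye may rest anywhere along the arm): 10 mm along the stand's +x from the tip and 40 mm below it
- cradle: fixed dispenser cradle: grey round base (96 mm across, 14 mm tall) with a small brass spout and a coil spring that carries the aluminium ring. Origin at the centre of the underside, z up.
- cradle_mouth (a point): centre of the top face of the cradle's aluminium ring (68 mm outside, 46 mm hole, 24 mm tall); it stands 78 mm above the bench when up and sinks with the ring
- cradle_ring (a joint): how far the cradle's ring is pushed down: 0 up, 0.020 m at its hard lower stop. The spring needs about 5 N to start moving and 14 N at the stop (450 N/m), including the weights on it; gauge or flask alone do not move it. It springs back when let go.
- cork_ring: fixed cork ring on the bench in which the flask stands at first: 80 mm outside, 47 mm hole, 22 mm tall; origin at the centre of its underside
- flask: round amber glass dye flask, about 0.2 kg, 106 mm tall: a ball 64 mm across (centre 32 mm above the origin), a neck 22 mm across, a black cylindrical cap 30 mm across from 82 to 106 mm above the origin. Origin at the bottom of the ball, z up the neck. Origin 11 mm above the bench in the cork ring, about 11 mm below the ring's top face when seated in the cradle
- wax_tin: bystander: a low round aluminium tin, 60 mm across, 30 mm tall; leave it alone
- spool: bystander: a dark wooden thread spool standing upright, 44 mm across, 40 mm tall; leave it alone
- dye_bottle: bystander: a flat-bottomed amber bottle, 52 mm across, 110 mm tall; leave it alone
- glue_jar: bystander: a white jar, 68 mm across, 80 mm tall; leave it alone
- mallet: bystander: a mallet lying flat, white head 100 x 50 x 50 mm, wooden handle; leave it alone
- awl: bystander: an awl with a light wooden handle lying flat; leave it alone
- strop_block: bystander: a light wooden block lying flat, 120 x 50 mm, 30 mm tall; leave it alone
Not all that is in view belongs to the job. What is shaped like the flask but green or purple is not meant.

How it is judged:
On the way, in this order (a step that is already met when the one before it is completed fails the run):
1. the gauge hangs by its eye on the hook, let go (x of gauge_eye in the frame of hook_bend between -0.02 and 0.085 m and y of gauge_eye in the frame of hook_bend between -0.025 and 0.025 m and z of gauge_eye in the frame of hook_bend between -0.025 and 0.025 m and angle between gauge's own x axis and vertical below 0.5 rad and contact force between each of the arm, the fingers and gauge below 0.1 N), for 0.3 s.
2. the flask sits upright in the cradle's ring (horizontal distance between flask and cradle_mouth below 0.007 m and z of flask in the frame of cradle_mouth between -0.017 and -0.006 m and angle between flask's own z axis and vertical below 0.2 rad), for 0.1 s.
At the end, for the whole second after the job is handed in: Gauge untouched on the hook: eye on its arm (within 25 mm in height and sideways), bar within 0.5 rad of vertical. Flask in the cradle ring: within 7 mm of its axis, 6 to 17 mm below its top, tilt under 0.2 rad; pressing it (over 6 N) more than 15 mm down, fingers holding it (over 2 N), still (all of step 1 and all of step 2 and value of joint cradle_ring above 0.015 m and contact force between the fingers and flask above 2 N and contact force between flask and cradle above 6 N and linear speed of flask below 0.02 m/s); the arm keeps its last pose, push and grip.
It fails at once if the flask is tipped by more than 0.6 rad (angle between flask's own z axis and vertical above 0.6 rad).
It fails at once if a bystander is moved by more than 30 mm (distance of any of wax_tin, spool, dye_bottle, glue_jar, mallet, awl, strop_block from where it was at the start of the episode above 0.03 m).
It also fails if it takes over 64 s, if anything falls off the work surface, if the arm or the gripper's body presses on something with over 40 N, if the wrist force passes 120 N, or if a joint passes its speed limit or range.

## Working session

There is one attempt and no reset: what is moved stays moved. The work goes in short steps, Python scripts to look and compute and a shell command to move; the robot and the scene stay as the last step left them, time stands still between calls to the robot, and variables do not carry over. Pictures are saved under pics/ and viewed, at most 10 in all, crops included, and the job is handed in when it is done.

```bash
mkdir -p pics; ls
python3 - <<'E'
from station import arm
import cv2,numpy as np
np.set_printoptions(precision=4,suppress=True)
for n in("top","scene"):
    c=arm.camera(n);cv2.imwrite(f"pics/{n}0.png",cv2.cvtColor(c["img"],cv2.COLOR_RGB2BGR))
    print(n,c["fx"],c["fy"],c["cx"],c["cy"]);print(np.array(c["cam_to_world"]))
s=arm.read_state();print(s)
print(arm.grip_depth)
E
```

```text
pics
top 473.80328499098295 473.80328499098295 259.66167782093237 190.3437111981316
[[ 0.021  -0.9972  0.0714  0.4767]
 [-0.9995 -0.0227 -0.0225  0.0127]
 [ 0.0241 -0.0709 -0.9972  1.6652]
 [ 0.      0.      0.      1.    ]]
scene 387.48510394416775 387.48510394416775 258.5172279976994 195.89273539657353
[[ 0.5287  0.6749 -0.5148  1.1294]
 [ 0.8488 -0.4149  0.3278 -0.3706]
 [ 0.0076 -0.6102 -0.7922  0.9938]
 [ 0.      0.      0.      1.    ]]
{'time_s': 0.1, 'q': array([ 1.1806,  0.3536,  1.6341, -0.    ,  1.1552, -0.0024]), 'joint_velocities': array([ 0.0014,  0.0003, -0.    , -0.0016, -0.0015, -0.0014]), 'joint_torque': array([ -0.0008, -60.6354, -34.282 ,  -0.    ,   0.0039,   0.    ]), 'position': array([0.2362, 0.5782, 0.2306]), 'tcp_rot': array([-0.0001,  0.1927,  0.9813, -0.0006]), 'contact_force': array([-0.2663,  0.5561,  0.6322]), 'ft_torque': array([-0.0453, -0.0081,  0.0007]), 'finger_force': 0.0, 'width': 0.08549271286745991}
0.0187
```

View pics/top0.png

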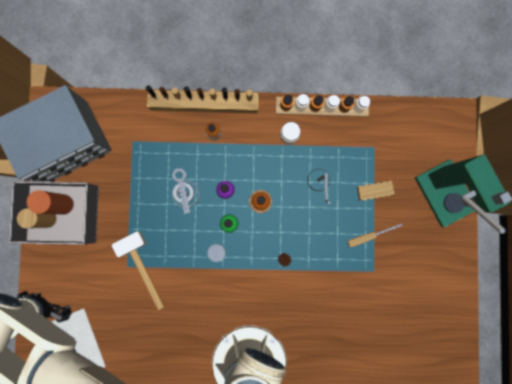

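View pics/scene0.png

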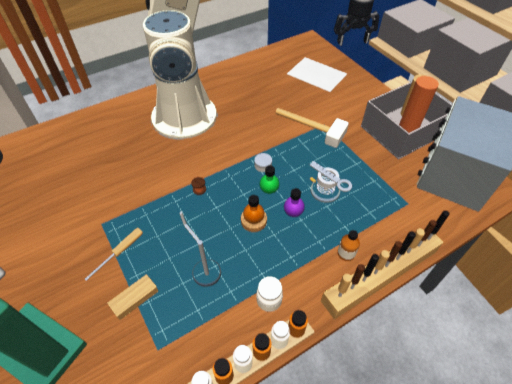

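The top view shows the gauge over the cradle at about (182,190), with its eye at (179,175) and plain end at (186,212). The amber flask is at (260,201) and the hook runs from its foot at (317,180) to its tip at about (326,203). The scene view agrees: cradle (327,182), flask (254,213), hook tip (183,213). Next I'll enlarge crops of both.

```bash
python3 - <<'E'
import cv2,numpy as np
t=cv2.imread("pics/top0.png");s=cv2.imread("pics/scene0.png")
def crop(im,x,y,w,h,S):
    o=cv2.resize(im[y:y+h,x:x+w],None,fx=S,fy=S,interpolation=cv2.INTER_CUBIC)
    for k in range(0,w,10): cv2.putText(o,str(x+k),(k*S,8),0,.3,(0,255,255),1);cv2.line(o,(k*S,8),(k*S,14),(0,255,255),1)
    for k in range(0,h,10): cv2.putText(o,str(y+k),(0,k*S+4),0,.3,(0,255,255),1)
    return o
a=np.hstack([crop(t,155,162,50,55,5),crop(t,240,175,50,55,5),crop(t,295,160,50,55,5)])
b=np.hstack([crop(s,300,150,62,65,4),crop(s,230,180,62,65,4),crop(s,170,200,62,95,4)[:260]]) 
b=np.hstack([crop(s,300,150,62,65,4),crop(s,235,185,50,65,4),crop(s,172,205,75,90,4)[:260]])[:,:750]
cv2.imwrite("pics/crops.png",np.vstack([a,b]))
E
cat > h.py <<'E'
import numpy as np,cv2
from station import arm
from scipy.spatial.transform import Rotation as R
np.set_printoptions(precision=4,suppress=True)
C={"top":(473.803,259.662,190.344,[[0.021,-0.9972,0.0714,0.4767],[-0.9995,-0.0227,-0.0225,0.0127],[0.0241,-0.0709,-0.9972,1.6652]]),
"scene":(387.485,258.517,195.893,[[0.5287,0.6749,-0.5148,1.1294],[0.8488,-0.4149,0.3278,-0.3706],[0.0076,-0.6102,-0.7922,0.9938]])}
def ray(n,u,v,cam=None):
    if cam: f,cx,cy,M=cam["fx"],cam["cx"],cam["cy"],cam["cam_to_world"]
    else: f,cx,cy,M=C[n]
    M=np.array(M);return M[:3,3],M[:3,:3]@np.array([(u-cx)/f,(v-cy)/f,1])
def onz(n,u,v,z,cam=None):
    o,d=ray(n,u,v,cam);return o+d*(z-o[2])/d[2]
def tri(*rays):
    A=0;b=0
    for o,d in rays:
        d=d/np.linalg.norm(d);P=np.eye(3)-np.outer(d,d);A=A+P;b=b+P@o
    return np.linalg.solve(A,b)
def tool():
    s=arm.read_state();q=s["tcp_rot"];return np.array(s["position"]),R.from_quat([q[1],q[2],q[3],q[0]]),s
def delta(target,yaw=None):
    """shift in tool mm (current frame) to bring TCP to target"""
    p,r,s=tool();return r.inv().apply(np.array(target)-p)*1000
E
```

```text
Traceback (most recent call last):
ValueError: all the input array dimensions except for the concatenation axis must match exactly, but along dimension 1, the array at index 0 has size 750 and the array at index 1 has size 748
```

Run:
```python
import cv2,numpy as np
t=cv2.imread("pics/top0.png");s=cv2.imread("pics/scene0.png")
def crop(im,x,y,w,h,S):
    o=cv2.resize(im[y:y+h,x:x+w],None,fx=S,fy=S,interpolation=cv2.INTER_CUBIC)
    for k in range(0,w,10): cv2.putText(o,str(x+k),(k*S,8),0,.3,(0,255,255),1);cv2.line(o,(k*S,8),(k*S,14),(0,255,255),1)
    for k in range(0,h,10): cv2.putText(o,str(y+k),(0,k*S+4),0,.3,(0,255,255),1)
    return o
a=np.hstack([crop(t,155,162,50,50,5),crop(t,240,175,50,50,5),crop(t,295,160,50,50,5)])
b=np.hstack([crop(s,300,150,62,85,4),crop(s,235,185,50,85,4),crop(s,172,205,75,85,4)])
cv2.imwrite("pics/crops.png",np.vstack([np.hstack([a]),b[:, :750]]) if b.shape[1]>=750 else np.vstack([a[:,:b.shape[1]],b]))
```

```text
(no output)
```

View pics/crops.png

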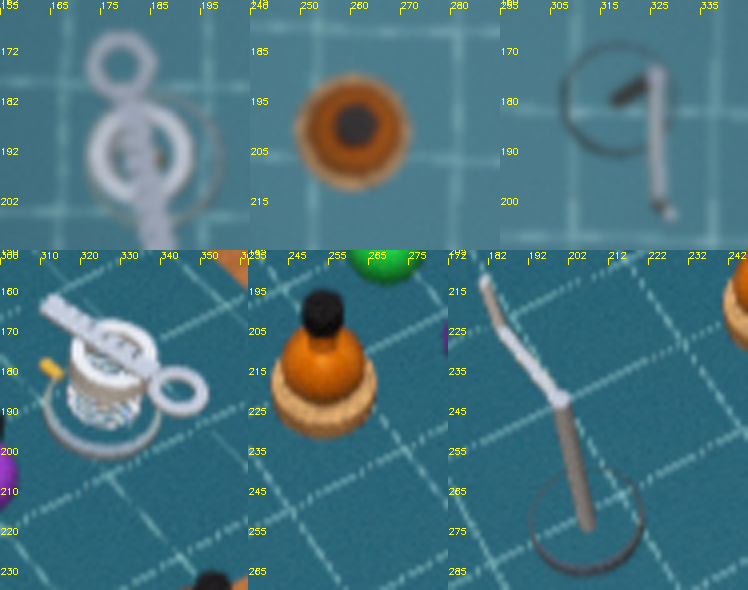

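The crops give these positions.

Top view:
- gauge eye (179.2,175.2)
- ring centre (183,192.4)
- flask cap (261,200.2)
- hook tip (329,202.8), post top (326.2,174)

Scene view:
- gauge eye (344.7,185), plain end (312,164.5)
- ring (328.5,173.7)
- hook tip (181.2,213.2), post top (200,242.5), foot (206,273)

Run:
```python
from h import *
print("eye",onz("top",179.2,175.2,.084),onz("scene",344.7,185,.084))
print("bar",onz("top",185.4,207,.084),"plain",onz("scene",312,164.5,.084))
print("ring",onz("top",183,192.4,.078),onz("scene",328.5,173.7,.078))
print("tip",onz("top",329,202.8,.19),onz("scene",181.2,213.2,.19))
print("posttop",onz("top",326.2,174,.17),onz("scene",200,242.5,.17))
print("foot",onz("top",317.5,180,.0065),onz("scene",206,272.5,.0065))
print("cap",onz("top",261,200.2,.117),onz("scene",253.7,197.5,.115),"cork",onz("top",260.6,201.2,.022))
for n,u,v in(("spool",284,259),("tin",216,253),("purple",225,189),("green",229,222)):print(n,onz("top",u,v,.05))
```

```text
eye [0.6345 0.2469 0.084 ] [0.6398 0.2509 0.084 ]
bar [0.5288 0.2228 0.084 ] plain [0.5204 0.2164 0.084 ]
ring [0.5776 0.2332 0.078 ] [0.5745 0.2411 0.078 ]
tip [ 0.5482 -0.2383  0.19  ] [ 0.5516 -0.2336  0.19  ]
posttop [ 0.6407 -0.2318  0.17  ] [ 0.6414 -0.2283  0.17  ]
foot [ 0.6367 -0.2279  0.0065] [ 0.64   -0.2294  0.0065]
cap [ 0.5553 -0.0273  0.117 ] [ 0.556  -0.0217  0.115 ] cork [ 0.5566 -0.0284  0.022 ]
spool [ 0.3611 -0.1111  0.05  ]
tin [0.3768 0.1193 0.05  ]
purple [0.5943 0.0947 0.05  ]
green [0.4822 0.0782 0.05  ]
```

```bash
cat >> h.py <<'E'
def plan(target,yyaw):
    """tool pointing down, its y axis at yaw yyaw (deg, mod 180); prints the tool shift mm and rotvec deg (tool frame)"""
    p,r,s=tool();best=None
    for k in(0,180):
        a=np.radians(yyaw+k);y=np.array([np.cos(a),np.sin(a),0]);z=np.array([0,0,-1.]);x=np.cross(y,z)
        d=(r.inv()*R.from_matrix(np.c_[x,y,z])).as_rotvec(degrees=True)
        if best is None or np.linalg.norm(d)<np.linalg.norm(best):best=d
    print("p",p,"q6",s["q"][5],"shift",delta(target),"turn",best)
E
python3 - <<'E'
from h import *
p,r,s=tool();print(r.as_matrix())
u=np.array([np.cos(np.radians(14)),np.sin(np.radians(14))])
g=np.array([.637,.249])-u*.055; print("origin",g,"grasp",g-u*.058)
plan([*(g-u*.058),.2],104)
print("spout",onz("scene",312,179,.03))
E
```

```text
[[-0.9257  0.3781 -0.0005]
 [ 0.3781  0.9257 -0.0012]
 [-0.     -0.0013 -1.    ]]
origin [0.5836 0.2357] grasp [0.5274 0.2217]
p [0.2362 0.5782 0.2306] q6 -0.0023953349463040736 shift [-404.3785 -219.9085   30.8995] turn [ -0.0714  -0.0229 -36.2183]
spout [0.5353 0.2131 0.03  ]
```

```bash
python3 -m jog '[[[85,-25.3,-13.7,1,0,0,0],[85,-25.3,-13.7,1,0,0,0],[85,-25.3,-13.7,1,0,0,0],[85,-25.3,-13.7,1,0,0,0],[85,-25.3,-13.7,1,0,0,0],[85,-25.3,-13.7,1,0,0,0],[85,-25.3,-13.7,1,0,0,0],[85,-25.3,-13.7,1,0,0,0],[85,-25.3,-13.7,1,0,0,0],[85,-25.3,-13.7,1,0,0,0],[85,-25.3,-13.7,1,0,0,0],[85,-25.3,-13.7,1,0,0,0],[85,-25.3,-13.7,1,0,0,0],[85,-25.3,-13.7,1,0,0,0],[85,-25.3,-13.7,1,0,0,0],[85,-25.3,-13.7,1,0,0,0]]]' && python3 -m jog '[[[85,0,0,0,0,0,-6],[85,0,0,0,0,0,-6],[85,0,0,0,0,0,-6],[85,0,0,0,0,0,-6],[85,0,0,0,0,0,-6],[85,0,0,0,0,0,-6],[85,0,0,0,0,0,0],[85,0,0,0,0,0,0]]]'
python3 - <<'E'
from h import *
plan([.5274,.2217,.2],104)
c=arm.camera("wrist");cv2.imwrite("pics/w1.png",cv2.cvtColor(c["img"],cv2.COLOR_RGB2BGR))
np.savez("w1.npz",M=c["cam_to_world"],k=[c["fx"],c["cx"],c["cy"]]);print(c["fx"],c["cam_to_world"])
E
```

```text
time_s: 1.43
position: [0.5287, 0.2213, 0.215]
tcp_rot: [-0.0, 0.193, 0.981, -0.0]
contact_force: [1.3, 0.1, -0.1]
width: 0.0848
finger_force: 0.0
time_s: 2.1
position: [0.528, 0.2225, 0.215]
tcp_rot: [-0.0, -0.118, 0.993, -0.0]
contact_force: [-0.6, 0.2, 0.3]
width: 0.085
finger_force: 0.0
p [0.528  0.2225 0.215 ] q6 -1.4118584862800618 shift [ 0.7801 -0.6528 15.0247] turn [-0.005  -0.0303 -0.4041]
343.34748476626976 [[-0.2344  0.9359  0.2629  0.462 ]
 [ 0.9721  0.2258  0.0632  0.2075]
 [-0.0002  0.2704 -0.9628  0.358 ]
 [ 0.      0.      0.      1.    ]]
```

View pics/w1.png

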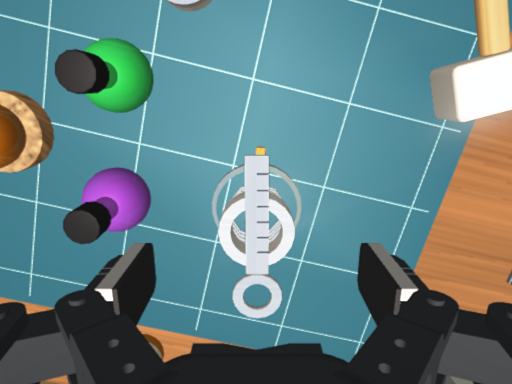

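The wrist view shows the gauge from its plain end at (257,156) to its eye at (257.5,296). The ring centre is at about (257,230), and the bar lines up with the image column.

Run:
```python
from h import *
d=np.load("w1.npz");c=dict(fx=d["k"][0],cx=d["k"][1],cy=d["k"][2],cam_to_world=d["M"])
a=onz(0,257,156,.084,c);e=onz(0,257.5,296,.084,c);print("plain",a,"eye",e,"ring",onz(0,257,230.5,.078,c))
v=e-a;y=np.degrees(np.arctan2(v[1],v[0]));print(np.linalg.norm(v),y)
u=v/np.linalg.norm(v);g=e-u*.055;t=g-u*.058;print("origin",g);plan([t[0],t[1],.062],90+y)
```

```text
plain [0.5104 0.2197 0.084 ] eye [0.6354 0.2505 0.084 ] ring [0.5757 0.2356 0.078 ]
0.12877692558800471 13.79567453499063
origin [0.582  0.2373 0.084 ]
p [0.528  0.2226 0.2151] q6 -1.4114307441796874 shift [  1.9994   1.4865 153.0852] turn [-0.0038 -0.0227 -0.2223]
```

```bash
python3 -m jog '[[[85,2,1.5,20,0,0,0],[85,0,0,20,0,0,0],[85,0,0,20,0,0,0],[85,0,0,20,0,0,0],[85,0,0,20,0,0,0],[85,0,0,20,0,0,0],[85,0,0,18,0,0,0],[85,0,0,15,0,0,0],[85,0,0,0,0,0,0]]]' 70 && python3 -m jog '[[[0,0,0,0,0,0,0],[0,0,0,0,0,0,0],[0,0,0,0,0,0,0],[0,0,0,0,0,0,0],[0,0,0,0,0,0,0],[0,0,0,0,0,0,0],[0,0,0,0,0,0,0],[0,0,0,0,0,0,0],[0,0,0,0,0,0,0],[0,0,0,0,0,0,0]]]'
```

```text
time_s: 2.9
position: [0.5239, 0.2228, 0.0594]
tcp_rot: [-0.002, -0.119, 0.993, -0.001]
contact_force: [-1.0, -0.4, -0.8]
width: 0.0852
finger_force: 0.0
time_s: 3.73
position: [0.5263, 0.2238, 0.0626]
tcp_rot: [0.0, -0.12, 0.993, 0.0]
contact_force: [-0.1, 0.4, 4.9]
width: 0.018
finger_force: 68.2
```

```bash
python3 -m jog '[[[0,0,0,-10,0,0,0],[0,0,0,-20,0,0,0],[0,0,0,-20,0,0,0],[0,0,0,-20,0,0,0],[0,0,0,-20,0,0,0],[0,0,0,-20,0,0,0],[0,0,0,-20,0,0,0],[0,0,0,-20,0,0,0],[0,0,0,-20,0,0,0],[0,0,0,0,0,0,0],[0,0,0,0,0,0,0]]]'
python3 - <<'E'
from h import *
w=arm.camera("wrist");t=arm.camera("scene")
cv2.imwrite("pics/ws.png",cv2.cvtColor(np.hstack([cv2.resize(w["img"],(400,300)),t["img"][30:330,150:510]]),cv2.COLOR_RGB2BGR))
np.savez("w2.npz",M=w["cam_to_world"],k=[w["fx"],w["cx"],w["cy"]])
cv2.imwrite("pics/w2.png",w["img"][...,::-1])
p,r,s=tool();print(p,s["width"])
# hook: tip, yaw 4deg; eye 103 mm ahead of tcp on tool -x side
h=np.radians(4);u=np.array([np.cos(h),np.sin(h)])
e=np.array([.550,-.236])+u*.003;t=e-u*.113;print("tcp target",t);plan([*t,.23],94)
E
```

```text
time_s: 4.65
position: [0.5261, 0.2236, 0.2332]
tcp_rot: [0.001, -0.12, 0.993, 0.0]
contact_force: [-0.7, -0.1, -1.9]
width: 0.018
finger_force: 68.3
[0.5251 0.2232 0.2312] 0.018262020069041384
tcp target [ 0.4403 -0.2437]
p [0.5251 0.2232 0.2312] q6 -1.4119600030665564 shift [ 193.577  -433.2288    1.7417] turn [-0.0282 -0.1026  9.7805]
```

View pics/ws.png

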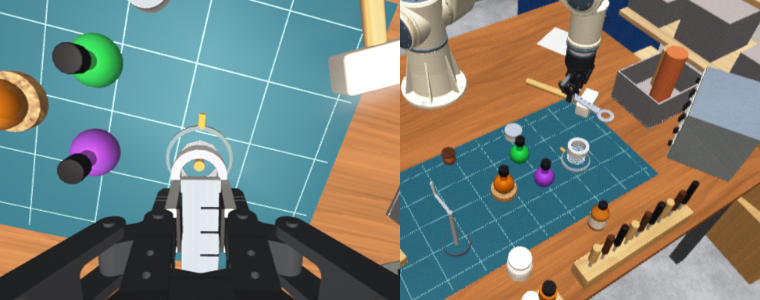

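The gauge is held, with its eye at scene pixel (354,145). The cradle ring is now clear. I'll check that the gauge is level while moving towards the hook.

```bash
cat >> h.py <<'E'
def proj(n,P):
    f,cx,cy,M=C[n];M=np.array(M);q=M[:,:3].T@(np.array(P)-M[:,3]);return np.array([f*q[0]/q[2]+cx,f*q[1]/q[2]+cy])
E
python3 - <<'E'
from h import *
p,r,s=tool();e=p+r.apply([-.113,0,-.0187]);print(e,proj("scene",e),proj("scene",e+[0,0,.02]))
E
python3 -m jog '[[[0,12,-27,0,0,0,0],[0,12,-27,0,0,0,0],[0,12,-27,0,0,0,0],[0,12,-27,0,0,0,0],[0,12,-27,0,0,0,0],[0,12,-27,0,0,0,0],[0,12,-27,0,0,0,0],[0,12,-27,0,0,0,0],[0,12,-27,0,0,0,0],[0,12,-27,0,0,0,0],[0,12,-27,0,0,0,0],[0,12,-27,0,0,0,0],[0,12,-27,0,0,0,0],[0,12,-27,0,0,0,0],[0,12,-27,0,0,0,0],[0,0,0,0,0,0,5],[0,0,0,0,0,0,5],[0,0,0,0,0,0,0]]]'
python3 - <<'E'
from h import *
plan([.4403,-.2437,.23],94)
p,r,s=tool();e=p+r.apply([-.113,0,-.0187]);print("eye pred",e,proj("scene",e),proj("top",e))
o=[]
for n,(x,y) in(("top",(285,160)),("scene",(150,180))):
    c=arm.camera(n);i=c["img"];o.append(cv2.resize(i[y:y+90,x:x+64],None,fx=6,fy=6,interpolation=cv2.INTER_CUBIC))
cv2.imwrite("pics/h1.png",np.hstack(o)[...,::-1])
E
```

```text
[0.6349 0.2501 0.2497] [354.6029 145.1121] [356.1356 139.7485]
time_s: 6.25
position: [0.4464, -0.2129, 0.2308]
tcp_rot: [-0.001, -0.03, 1.0, 0.001]
contact_force: [0.6, 0.6, -0.2]
width: 0.0187
finger_force: 68.5
p [ 0.4464 -0.2129  0.2308] q6 -2.0794166095004267 shift [  7.986  -30.392    0.7436] turn [ 0.0804 -0.147  -0.5236]
eye pred [ 0.5593 -0.2061  0.2492] [189.3083 196.4385] [321.6812 198.0099]
```

View pics/h1.png

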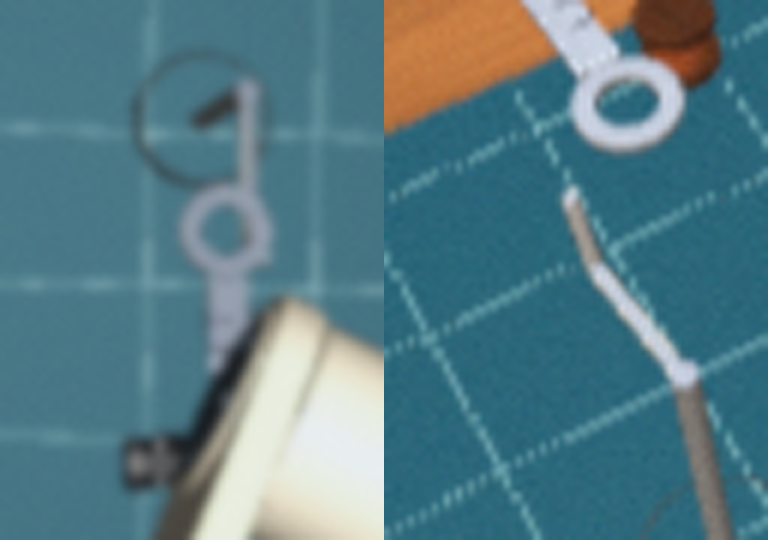

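Eye pixels are (322.7,198) in top and (190.7,197) in scene. Both are within about 1.4 px of the prediction, so the gauge is level, and I can use the offsets to correct the tip position. The tip is at scene (181.2,213).

Run:
```python
from h import *
a=onz("scene",179.8,212.5,.19);b=onz("top",328,202.8,.19);print(a,b)
a2=onz("scene",198.6,242,.17);b2=onz("top",325.2,174,.17);print(a2,b2)
t=(a+b)/2;v=(a2+b2)/2-t;y=np.degrees(np.arctan2(v[1],v[0]));print(t,y)
u=np.array([np.cos(np.radians(y)),np.sin(np.radians(y))]);e=t[:2]+u*.003
plan([*(e-u*.113),.23],90+y)
```

```text
[ 0.5478 -0.2357  0.19  ] [ 0.5481 -0.2351  0.19  ]
[ 0.6383 -0.2306  0.17  ] [ 0.6406 -0.2286  0.17  ]
[ 0.548  -0.2354  0.19  ] 3.6574849715475795
p [ 0.4469 -0.2123  0.2312] q6 -2.08616652872987 shift [ 10.7543 -29.4408   1.1916] turn [ 0.0592 -0.1056  0.2836]
```

```bash
python3 -m jog '[[[0,3.6,-10,0,0,0,0],[0,3.6,-10,0,0,0,0],[0,3.6,-9.4,0,0,0,0],[0,0,0,0,0,0,0],[0,0,0,0,0,0,0]]]'
python3 - <<'E'
from h import *
plan([*(np.array([.548,-.2354])-np.array([.998,.0638])*.110),.148],93.7)
o=[]
for n,(x,y) in(("top",(285,160)),("scene",(150,180))):
    c=arm.camera(n);i=c["img"];o.append(cv2.resize(i[y:y+90,x:x+64],None,fx=6,fy=6,interpolation=cv2.INTER_CUBIC))
cv2.imwrite("pics/h2.png",np.hstack(o)[...,::-1])
E
```

```text
time_s: 6.77
position: [0.4384, -0.2434, 0.2323]
tcp_rot: [0.0, -0.033, 0.999, 0.0]
contact_force: [0.2, -0.3, -1.1]
width: 0.0184
finger_force: 68.5
p [ 0.4384 -0.2434  0.2323] q6 -2.145655318584247 shift [ 0.1607  1.0102 84.2602] turn [0.0006 0.0009 0.0262]
```

View pics/h2.png

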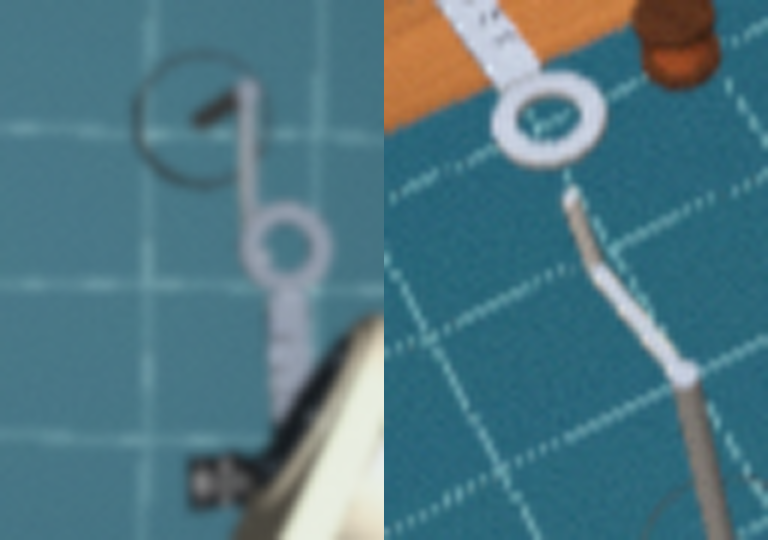

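The eye is at top (332.7,201.7). The tip is at 329 px, and 3.4 px of parallax for the height difference brings it into line. Lowering now.

```bash
python3 -m jog '[[[0,0,1,14,0,0,0],[0,0,0,14,0,0,0],[0,0,0,14,0,0,0],[0,0,0,14,0,0,0],[0,0,0,14,0,0,0],[0,0,0,14,0,0,0],[0,0,0,0,0,0,0],[0,0,0,0,0,0,0]]]'
python3 - <<'E'
from h import *
o=[]
for n,(x,y) in(("top",(285,160)),("scene",(150,180))):
    c=arm.camera(n);i=c["img"];o.append(cv2.resize(i[y:y+90,x:x+64],None,fx=6,fy=6,interpolation=cv2.INTER_CUBIC))
cv2.imwrite("pics/h3.png",np.hstack(o)[...,::-1])
print(tool()[0])
E
```

```text
time_s: 7.53
position: [0.4384, -0.2412, 0.148]
tcp_rot: [-0.001, -0.033, 0.999, 0.0]
contact_force: [0.2, -0.4, -1.1]
width: 0.0184
finger_force: 68.5
[ 0.4392 -0.2418  0.1491]
```

View pics/h3.png

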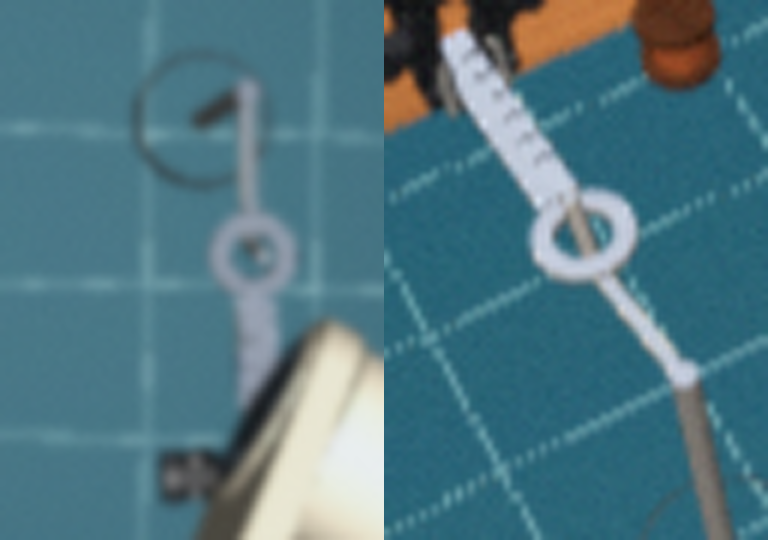

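The eye is threaded over the tip, with the wire visible inside the hole at scene crop (580,225). Releasing it.

```bash
python3 -m jog '[[[85,0,0,0,0,0,0],[85,0,0,0,0,0,0],[85,0,0,0,0,0,0],[85,0,0,0,0,0,0],[85,0,0,0,0,0,0],[85,0,0,0,0,0,0],[85,0,0,0,0,0,0],[85,0,0,0,0,0,0],[85,0,0,0,0,0,0],[85,0,0,0,0,0,0],[85,0,0,0,0,0,0],[85,0,0,0,0,0,0]]]' && python3 -m jog '[[[85,0,0,-20,0,0,0],[85,0,0,-20,0,0,0],[85,0,0,-20,0,0,0],[85,0,0,-20,0,0,0],[85,0,0,-20,0,0,0],[85,0,0,0,0,0,0],[85,0,0,0,0,0,0],[85,0,0,0,0,0,0],[85,0,0,0,0,0,0],[85,0,0,0,0,0,0],[85,0,0,0,0,0,0],[85,0,0,0,0,0,0],[85,0,0,0,0,0,0],[85,0,0,0,0,0,0],[85,0,0,0,0,0,0],[85,0,0,0,0,0,0]]]'
python3 - <<'E'
from h import *
o=[]
for n,(x,y) in(("top",(280,160)),("scene",(150,180)),("scene",(220,175))):
    c=arm.camera(n);i=c["img"];cv2.imwrite(f"pics/h4{n}.png",i[...,::-1]);o.append(cv2.resize(i[y:y+100,x:x+64],None,fx=4,fy=4,interpolation=cv2.INTER_CUBIC))
cv2.imwrite("pics/h4.png",np.hstack(o)[...,::-1])
# flask
cap=onz("top",261,200.2,.117),onz("scene",253.7,197.5,.117);print(cap)
plan([.556,-.0255,.25],93.7)
E
```

```text
time_s: 8.63
position: [0.4386, -0.2417, 0.1483]
tcp_rot: [-0.0, -0.033, 0.999, 0.0]
contact_force: [0.1, -0.1, -0.3]
width: 0.085
finger_force: 0.0
time_s: 9.97
position: [0.4387, -0.2417, 0.2483]
tcp_rot: [-0.0, -0.033, 0.999, -0.0]
contact_force: [-0.3, -0.4, -0.2]
width: 0.0847
finger_force: 0.0
(array([ 0.5553, -0.0273,  0.117 ]), array([ 0.5573, -0.0225,  0.117 ]))
p [ 0.4387 -0.2417  0.2483] q6 -2.1434147925994402 shift [-131.3182  208.013    -1.6655] turn [-0.0026  0.0061  0.0806]
```

View pics/h4.png

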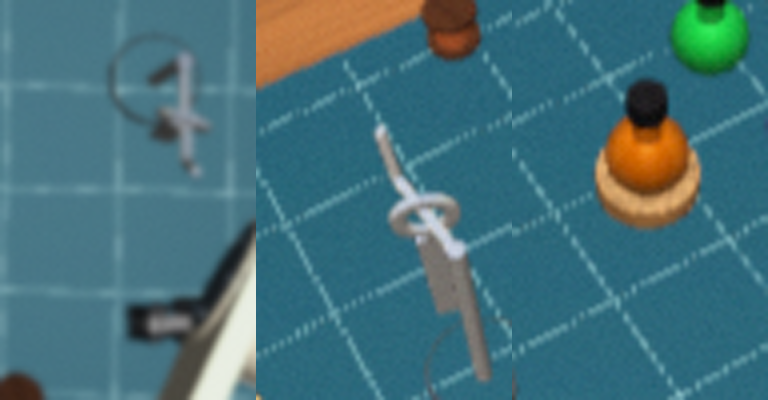

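The gauge hangs on the hook's arm, with the eye around the arm at crop (425,215) and the bar hanging down. Next I'll move over the amber flask and locate it numerically from the wrist camera.

```bash
python3 -m jog '[[[85,-13,21,0,0,0,0],[85,-13,21,0,0,0,0],[85,-13,21,0,0,0,0],[85,-13,21,0,0,0,0],[85,-13,21,0,0,0,0],[85,-13,21,0,0,0,0],[85,-13,21,0,0,0,0],[85,-13,21,0,0,0,0],[85,-13,21,0,0,0,0],[85,-13,21,0,0,0,0],[85,0,0,0,0,0,0],[85,0,0,0,0,0,0]]]'
python3 - <<'E'
from h import *
c=arm.camera("wrist");i=c["img"];cv2.imwrite("pics/w5.png",i[...,::-1])
hsv=cv2.cvtColor(i,cv2.COLOR_RGB2HSV)
m=cv2.inRange(hsv,(8,200,60),(20,255,255))
n,l,st,ce=cv2.connectedComponentsWithStats(m)
for k in range(1,n):
    if st[k,4]>150:
        pts=np.argwhere(l==k)[:,::-1].astype(np.float32);cc,rr=cv2.minEnclosingCircle(pts)
        print(st[k],ce[k],cc,rr,onz(0,*cc,.043,c))
plan([.5555,-.0245,.25],93.7)
E
```

```text
time_s: 11.12
position: [0.5548, -0.0227, 0.2481]
tcp_rot: [-0.0, -0.034, 0.999, -0.0]
contact_force: [-0.7, -0.1, -0.0]
width: 0.0849
finger_force: 0.0
[ 223  133   56   54 1507] [248.9244 153.4718] (251.21951293945312, 161.78048706054688) 29.717037200927734 [ 0.5567 -0.0268  0.043 ]
p [ 0.5543 -0.0235  0.2481] q6 -1.6827435499023602 shift [-1.1374 -1.0595 -1.926 ] turn [-0.0173 -0.0359  0.1521]
```

View pics/w5.png

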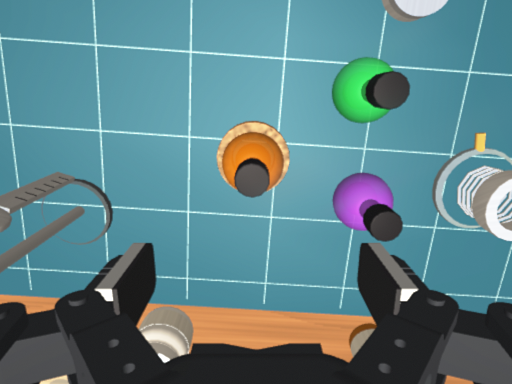

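In the wrist view the cap's top is at about (252,182) and the ball at (252,162). Purple and green are well clear.

Run:
```python
from h import *
c=arm.camera("wrist");print(onz(0,252,182,.117,c),onz(0,253,157,.022,c))
plan([.556,-.026,.086],93.7)
```

```text
[ 0.5582 -0.0258  0.117 ] [ 0.5549 -0.0261  0.022 ]
p [ 0.5541 -0.024   0.2481] q6 -1.6826702357922894 shift [ -1.9124  -2.0793 162.0952] turn [-0.0171 -0.0393  0.0979]
```

```bash
python3 -m jog '[[[85,-2,-2,20,0,0,0],[85,0,0,20,0,0,0],[85,0,0,20,0,0,0],[85,0,0,20,0,0,0],[85,0,0,20,0,0,0],[85,0,0,20,0,0,0],[85,0,0,20,0,0,0],[85,0,0,12,0,0,0],[85,0,0,10,0,0,0],[85,0,0,0,0,0,0],[85,0,0,0,0,0,0]]]' 60 && python3 -m jog '[[[0,0,0,0,0,0,0],[0,0,0,0,0,0,0],[0,0,0,0,0,0,0],[0,0,0,0,0,0,0],[0,0,0,0,0,0,0],[0,0,0,0,0,0,0],[0,0,0,0,0,0,0],[0,0,0,0,0,0,0],[0,0,0,0,0,0,0],[0,0,0,0,0,0,0]]]' && python3 -m jog '[[[0,0,0,-10,0,0,0],[0,0,0,-20,0,0,0],[0,0,0,-20,0,0,0],[0,0,0,-20,0,0,0],[0,0,0,-20,0,0,0],[0,0,0,-20,0,0,0],[0,0,0,-20,0,0,0],[0,0,0,0,0,0,0],[0,0,0,0,0,0,0]]]'
python3 - <<'E'
from h import *
plan([.5757,.2356,.216],93.7)
E
```

```text
time_s: 12.13
position: [0.5566, -0.0258, 0.0864]
tcp_rot: [-0.0, -0.033, 0.999, -0.0]
contact_force: [0.4, 0.4, 0.0]
width: 0.0849
finger_force: 0.0
time_s: 12.97
position: [0.5572, -0.0256, 0.0869]
tcp_rot: [0.001, -0.033, 0.999, -0.0]
contact_force: [-0.8, -2.3, 6.1]
width: 0.0284
finger_force: 58.7
time_s: 13.72
position: [0.557, -0.0254, 0.2171]
tcp_rot: [0.001, -0.033, 0.999, -0.0]
contact_force: [-0.1, 0.9, -2.5]
width: 0.0288
finger_force: 59.3
p [ 0.557  -0.0254  0.2171] q6 -1.6851468375178569 shift [-35.8871 259.1774   1.1483] turn [-0.0076  0.1097  0.083 ]
```

```bash
python3 -m jog '[[[0,-3,21.6,0,0,0,0],[0,-3,21.6,0,0,0,0],[0,-3,21.6,0,0,0,0],[0,-3,21.6,0,0,0,0],[0,-3,21.6,0,0,0,0],[0,-3,21.6,0,0,0,0],[0,-3,21.6,0,0,0,0],[0,-3,21.6,0,0,0,0],[0,-3,21.6,0,0,0,0],[0,-3,21.6,0,0,0,0],[0,-3,21.6,0,0,0,0],[0,-3,21.6,0,0,0,0],[0,0,0,0,0,0,0],[0,0,0,0,0,0,0],[0,0,0,0,0,0,0]]]'
python3 - <<'E'
from h import *
plan([.5757,.2358,.152],93.7)
p,r,s=tool();b=p+r.apply([0,0,.043]);print(b,proj("top",b),proj("scene",b))
for n in("top","scene"):
    i=arm.camera(n)["img"];h=cv2.cvtColor(i,cv2.COLOR_RGB2HSV);m=cv2.inRange(h,(8,200,60),(20,255,255))
    k,l,st,ce=cv2.connectedComponentsWithStats(m)
    print(n,[(st[j],ce[j]) for j in range(1,k) if st[j,4]>60])
    q=i[140:260,150:250] if n=="top" else i[100:220,275:375]
    cv2.imwrite(f"pics/f{n}.png",cv2.resize(q,None,fx=4,fy=4)[...,::-1])
cv2.imwrite("pics/f.png",np.hstack([cv2.imread("pics/ftop.png"),cv2.imread("pics/fscene.png")]))
E
```

```text
time_s: 14.97
position: [0.5745, 0.235, 0.2147]
tcp_rot: [-0.001, -0.033, 0.999, -0.001]
contact_force: [0.3, -0.3, -1.9]
width: 0.0286
finger_force: 59.7
p [0.5745 0.235  0.2147] q6 -1.2511377353997908 shift [-1.3574  0.808  62.7329] turn [-0.0677 -0.1422  0.1109]
[0.5744 0.2349 0.1717] [178.3071 191.4144] [331.6588 153.5244]
top []
scene [(array([323, 145,  20,  19, 291], dtype=int32), array([332.4021, 154.0206])), (array([342, 235,  18,  16, 190], dtype=int32), array([350.0579, 243.3053])), (array([289, 313,  19,  24, 185], dtype=int32), array([296.8   , 327.4108])), (array([253, 338,  18,  22, 181], dtype=int32), array([261.0994, 351.2431])), (array([213, 362,  20,  22, 171], dtype=int32), array([223.8772, 376.0877]))]
```

```bash
python3 -m jog '[[[0,-1,1.6,15,0,0,0],[0,0,0,15,0,0,0],[0,0,0,15,0,0,0],[0,0,0,10,0,0,0],[0,0,0,5,0,0,0],[0,0,0,3,0,0,0],[0,0,0,0,0,0,0],[0,0,0,0,0,0,0]]]' && python3 -m jog '[[[0,0,0,3,0,0,0],[0,0,0,0,0,0,0],[0,0,0,0,0,0,0]]]' && python3 -m jog '[[[0,0,0,3,0,0,0],[0,0,0,0,0,0,0],[0,0,0,0,0,0,0]]]' && python3 -m jog '[[[0,0,0,3,0,0,0],[0,0,0,0,0,0,0],[0,0,0,0,0,0,0]]]'
```

```text
time_s: 15.73
position: [0.5768, 0.2372, 0.1538]
tcp_rot: [0.0, -0.033, 0.999, 0.0]
contact_force: [0.3, 0.3, -2.8]
width: 0.0287
finger_force: 59.8
time_s: 15.98
position: [0.5765, 0.2373, 0.1506]
tcp_rot: [0.0, -0.033, 0.999, 0.0]
contact_force: [0.8, 0.4, -1.9]
width: 0.0284
finger_force: 59.8
time_s: 16.23
position: [0.5763, 0.2372, 0.1471]
tcp_rot: [-0.0, -0.033, 0.999, -0.0]
contact_force: [-0.8, -1.0, -2.1]
width: 0.0286
finger_force: 59.8
time_s: 16.48
position: [0.5768, 0.2373, 0.1446]
tcp_rot: [0.0, -0.033, 0.999, 0.0]
contact_force: [0.8, -0.5, 2.6]
width: 0.0286
finger_force: 60.0
```

```bash
python3 -m jog '[[[0,0,0,1.5,0,0,0],[0,0,0,0,0,0,0],[0,0,0,0,0,0,0]]]' && python3 -m jog '[[[0,0,0,1.5,0,0,0],[0,0,0,0,0,0,0],[0,0,0,0,0,0,0],[0,0,0,0,0,0,0]]]' && python3 -m jog '[[[0,0,0,1.5,0,0,0],[0,0,0,0,0,0,0],[0,0,0,0,0,0,0],[0,0,0,0,0,0,0]]]'
```

```text
time_s: 16.73
position: [0.5767, 0.2373, 0.143]
tcp_rot: [0.0, -0.033, 0.999, 0.0]
contact_force: [0.5, -1.0, 2.3]
width: 0.0281
finger_force: 60.1
time_s: 17.07
position: [0.5766, 0.2373, 0.1414]
tcp_rot: [0.0, -0.033, 0.999, 0.0]
contact_force: [1.0, -0.4, 3.6]
width: 0.0284
finger_force: 60.1
time_s: 17.4
position: [0.5765, 0.2373, 0.1399]
tcp_rot: [0.0, -0.033, 0.999, 0.0]
contact_force: [1.5, 0.1, 4.3]
width: 0.0284
finger_force: 60.3
```

```bash
python3 -m jog '[[[0,-0.5,0,3,0,0,0],[0,0,0,3,0,0,0],[0,0,0,3,0,0,0],[0,0,0,0,0,0,0],[0,0,0,0,0,0,0]]]' && python3 -m jog '[[[0,0,0,2,0,0,0],[0,0,0,2,0,0,0],[0,0,0,0,0,0,0],[0,0,0,0,0,0,0]]]' && python3 -m jog '[[[0,0,0,2,0,0,0],[0,0,0,0,0,0,0],[0,0,0,0,0,0,0]]]' && python3 -m jog '[[[0,0,0,1.5,0,0,0],[0,0,0,0,0,0,0],[0,0,0,0,0,0,0]]]'
```

```text
time_s: 17.82
position: [0.577, 0.2372, 0.1311]
tcp_rot: [0.0, -0.033, 0.999, -0.0]
contact_force: [-0.4, -2.1, 8.4]
width: 0.0284
finger_force: 60.8
time_s: 18.15
position: [0.5771, 0.2372, 0.1274]
tcp_rot: [0.0, -0.033, 0.999, -0.0]
contact_force: [0.1, -1.8, 9.1]
width: 0.0283
finger_force: 60.9
time_s: 18.4
position: [0.5772, 0.2373, 0.1255]
tcp_rot: [0.0, -0.033, 0.999, 0.0]
contact_force: [-0.4, -1.0, 10.6]
width: 0.0283
finger_force: 61.0
time_s: 18.65
position: [0.5774, 0.2372, 0.1244]
tcp_rot: [0.001, -0.033, 0.999, 0.0]
contact_force: [-1.0, -2.0, 12.4]
width: 0.0285
finger_force: 61.4
```

```bash
python3 -m jog '[[[0,0,0,1.5,0,0,0],[0,0,0,0,0,0,0],[0,0,0,0,0,0,0],[0,0,0,0,0,0,0]]]' && python3 -m jog '[[[0,0,0,1,0,0,0],[0,0,0,0,0,0,0],[0,0,0,0,0,0,0],[0,0,0,0,0,0,0]]]'
python3 - <<'E'
from h import *
p,r,s=tool();b=p+r.apply([0,0,.043]);print(p,proj("scene",b),proj("scene",[.5765,.237,.058]))
i=arm.camera("scene")["img"];h=cv2.cvtColor(i,cv2.COLOR_RGB2HSV);m=cv2.inRange(h,(8,200,60),(20,255,255))
k,l,st,ce=cv2.connectedComponentsWithStats(m);print([(st[j],ce[j]) for j in range(1,k) if st[j,4]>60][:2])
# hook check: diff of hook region vs picture after release
a=cv2.imread("pics/h4scene.png")[...,::-1][200:300,170:230].astype(int);print("hook diff",abs(a-i[200:300,170:230]).max(2).__gt__(30).sum())
# ring top: bright aluminium pixels round the flask, and base
c=cv2.inRange(h[140:215,300:360],(0,0,150),(179,45,255));y,x=np.nonzero(c);print("alu",x.min()+300,x.max()+300,y.min()+140,y.max()+140)
E
```

```text
time_s: 18.98
position: [0.5781, 0.2373, 0.1241]
tcp_rot: [0.001, -0.033, 0.999, 0.0]
contact_force: [-0.7, -5.1, 21.6]
width: 0.0285
finger_force: 62.4
time_s: 19.32
position: [0.5785, 0.2373, 0.124]
tcp_rot: [0.002, -0.033, 0.999, 0.0]
contact_force: [-2.4, -6.0, 26.9]
width: 0.0284
finger_force: 63.1
[0.5785 0.2373 0.124 ] [328.5249 174.3895] [326.9279 178.7444]
[(array([320, 167,  19,  17, 240], dtype=int32), array([329.0625, 174.85  ])), (array([342, 236,  18,  15, 189], dtype=int32), array([350.0899, 243.3122]))]
hook diff 48
alu 311 340 155 200
```

```bash
python3 -m jog '[[[0,0,-0.7,-0.5,0,0,0],[0,0,0,0,0,0,0],[0,0,0,0,0,0,0],[0,0,0,0,0,0,0]]]'
python3 - <<'E'
from h import *
i=arm.camera("scene")["img"];j=arm.camera("scene")["img"]
a=cv2.imread("pics/h4scene.png")[...,::-1].astype(int)
b=cv2.imread("pics/scene0.png")[...,::-1].astype(int)
for n,p,q in(("since release",a,i),("now",i.astype(int),j),("gauge then",b,a),("gauge now",b,i)):
    d=abs(p-q).max(2)[190:300,165:235]>30;y,x=np.nonzero(d);print(n,d.sum(),(x.mean()+165,x.min()+165,x.max()+165,y.mean()+190,y.min()+190,y.max()+190) if d.sum() else"")
E
```

```text
time_s: 19.7
position: [0.5781, 0.2366, 0.1236]
tcp_rot: [0.001, -0.033, 0.999, 0.0]
contact_force: [-0.9, -3.9, 20.6]
width: 0.0284
finger_force: 61.9
since release 52 (np.float64(192.59615384615384), np.int64(184), np.int64(200), np.float64(248.01923076923077), np.int64(231), np.int64(261))
now 0 
gauge then 234 (np.float64(193.4145299145299), np.int64(183), np.int64(200), np.float64(240.0769230769231), np.int64(228), np.int64(259))
gauge now 268 (np.float64(193.57462686567163), np.int64(183), np.int64(201), np.float64(241.75), np.int64(228), np.int64(261))
```

The gauge has settled on the hook. The ring is at its stop, with about 20 N read on the wrist and the flask held.

```bash
python3 -c "
from station import arm
print(arm.sign_off())"
```

```text
the job is handed in; nothing more can be done
None
```

The job is handed in at about 20 s of the 64 s allowed: the gauge hangs freely by its eye on the hook, and the flask is seated in the cradle's ring, held pressed down to the stop at about 20 N; the result of the judging was not shown.

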